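# Set drive gain to the third click and hold enable for a rover spin test

### The arm

A 6-joint arm with a two-finger parallel gripper is mounted at the origin on the work surface. World frame = base frame: x ahead of the robot, y to its left, z up, the work surface at z = 0. Lengths are in mm, angles in rad, forces in N, time in s.
With the tool pointing down it reaches from about 375 to 900 mm from the base axis. Payload 3.1 kg.
Tool frame: the origin (TCP) lies midway between the tips of the shut fingers; the grasp point (between the pads) lies 19 mm behind it; z points along the fingers, y is the line along which they close (so a half turn about z gives the same grasp; the last joint's range is limited). The gripper opens to 85 mm and grips with 20 to 120 N. Pads are 22 mm wide; open, the fingers measure 114 mm over their backs; the gripper's body (76 mm by 85 mm) begins 54 mm behind the grasp point. The pads swing forward as they close: fully open they stand 13 mm farther back than shut.
Start: joints at [1.131, 0.527, 1.433, -0, 1.181, -0.178], TCP at [161.118, 603.852, 231.31] pointing down, gripper open.
Joint ranges: [-3.08, 3.08], [-0.75, 2.2], [0.22, 2.44], [-1.43, 4.57], [0, 2.65], [-2.85, 2.85]. Speed limits (rad/s): [2.79, 2.79, 3.14, 3.14, 3.14, 3.14].

### API

Orientations are given as a 3x3 rotation matrix whose columns are the frame's x, y, z axes.
In Python, from rig import observe, snapshot, calibration, hand_in, spot_in, silhouettes gives the robot as it stands.
- The arm moves only by the tool drive_tool, never from a script. Its argument "commands" is a list of rows, each an object with "travel": the shift along the world's x, y, z in mm, a list of three; "twist": the turn about the world's z in rad. A call has 1 to 12 rows; each row shifts and turns the commanded pose from where the row before left it; what a row does not reach is not made up. A row lasts 1/8 s, in which the tool goes at most 62.5 mm and 10.7 degrees, less where a joint would pass 70% of its speed; a pose out of reach is approached as far as the arm can. A call with a gripper value outside its range is refused whole. "hand" is the opening, from 0 (shut) to 1 (fully open), set as the call begins (left out, the last holds). The fingers move at their own pace and stop on an object; the grip force is fixed at half the most. Time passes only in rows, so rows that do not move let the fingers close. It gives the time, the measured TCP pose, the force, the opening and the grip force at its end, in the units of the state.
- observe(): the state, without advancing time (a new reading comes with each control period).
- snapshot(name): name is "scene" or "top" or "wrist"; returns (picture, depth): 480x640x3 uint8, red, green, blue; 480x640 float32, mm along the optical axis (not along the pixel's ray), 0 where there is no reading.
- calibration(name): a dict with "mtx" (3x3 intrinsics, pixels), "R" (3x3) and "t" (3): a world point X has camera coordinates R X + t; the wrist camera has in their place "tool_from_camera" (4x4, takes a point from camera to tool coordinates, whose origin is the TCP and whose axes are the flange's). Camera axes: x right, y down, z forward; pixel columns grow to the right and rows downward; lengths in mm; the calibration is good to about 2 mm. A picture is of the moment at which its call begins: read the wrist's pose just before it. calibration takes no time and is no camera call.
- hand_in(): hands the job in; it is judged then, once.
Trained networks look in the newest picture that a camera, given by its name, has taken for a name from the list of things; names that differ only in an ending like _2 or _b are one class to them, and where a whole thing is asked for, a point or a joint stands for the part that bears it (a point fixed in the world has none). Each returns a list of dicts, best first, with "score" (0 to 1); they miss things now and then, are a little off and sometimes report something else, mostly with a low value. They report only what shows in the picture. A call takes as long as a camera call.
- spot_in(thing, camera): "location" ([column, row] in pixels, amid what is visible of it).
- silhouettes(thing, camera): "mask" (480x640 bool, what is visible of it) and "location" ([column, row] in pixels, amid what is visible of it).
The state is a dict: "t": time; "qpos": joint angles; "dq": joint speeds; "effort": joint torques, N m; "tool_pos": TCP position; "ee_rot": TCP orientation; "contact_force": force on the tool from outside, world axes, zero at the start; "ft_torque": the same for the moment, N m; "finger_gap": opening from 0.0 (shut) to 1.0 (fully open); "grip_force": force on a finger pad.
Only numpy, scipy, OpenCV 4.12 (cv2) and the standard library are available. Lean on these libraries where they do the work, as an engineer would, in place of code of your own. Each camera call takes 0.05 s, during which the arm holds its last target. There are 200 camera calls.

### The job

The rover is up on blocks for a wheel spin test. With the fingertips, and without pinching it, push the orange gain lever on the operator console away from its off stop until it sits in its third click (off is not counted as a click; never run it past the third), and only then press the green enable button fully down with the fingertips and finish with it held down. Leave the red emergency stop, the joystick and everything loose on and around the console alone.

Things in the scene. Friction and masses are not known exactly. Their poses are not given: they have to be found in the camera images.
- console: Operator console, fixed: dark grey case 220 (its x) by 360 mm (its y), level panel 85 mm above the table, grab rails on the short sides. Origin: centre of its underside; x from the operator's edge (robot's side) to the far edge, y left, z up. In its frame the lever slot runs along x at y +85 mm, from -40 (off) to +30. Raised screen 8 mm high at (58, -12); 22 mm toggle switches along y +152.
- gain (a joint): Gain lever along its slot, m. 0 = off stop at the robot's end; grows along the console's +x to 0.070. Clicks 14 mm apart: third at 0.042. Found at off or in the first click. The push rises at once to 6 to 8 N leaving a click and drops to nothing 7 mm on, where it snaps into the next; let go within 6 mm of a click it springs back to it. White scale bars beside the slot mark off and each click.
- gain_grip (a point): Centre of the orange T-shaped grip on top of the gain lever; moves with it. Grip 18 mm along the console's x, 36 mm along its y, 18 mm high; this point is 40 mm above the panel. Below it a 6 by 12 mm steel stalk comes up out of the slot. The panel is bare for 55 mm on the robot's side of the lever at off. Pushed slowly (20 to 50 mm/s) each click can be felt.
- enable_top (a point): Centre of the top face of the green enable button, at (-55, -45) mm in the console's frame: flat disc 36 mm across, 22 mm above the panel when up, in a 52 mm steel collar 12 mm high. Sinks straight down 6 mm on a spring (1.8 N to start, 6 N at the bottom), comes up when let go. This point moves with it.
- enable (a joint): How far the enable button is pressed, m: 0 up, 0.006 fully down.
- estop_top (a point): Top of the red emergency-stop mushroom, 40 mm diameter, 38 mm above the panel, on a yellow collar, at (-50, -140) mm in the console's frame. Not to be pressed.
- estop (a joint): How far the emergency stop is pressed, m: 0 up, 0.006 down.
- joystick_top (a point): Top of the black drive joystick, 86 mm above the panel, 30 mm diameter, at (45, -122) mm in the console's frame. Sprung; not to be moved.
- joystick (a joint): Lean of the joystick, rad: 0 upright, positive towards the console's +x.
- spacer: Loose aluminium spacer ring, 28 mm diameter, 20 mm high, standing on the console's panel between the lever and the enable button, about 60 to 80 mm from either. Origin: centre of its underside. Leave alone.
- threadlock: Loose small red bottle, 24 mm diameter, 55 mm high, standing on the panel near its far left corner. Origin: centre of its underside. Leave alone.
- wheel: Loose spare rover wheel lying flat on the table to the left, 174 mm diameter, 60 mm high. Origin: centre of its underside. Leave alone.
- battery: Loose black and yellow battery pack on the table to the left, 75 by 150 mm, 46 mm high. Origin: centre of its underside. Leave alone.
- screwdriver: Loose screwdriver with an amber handle lying on the table on the near right, 190 mm long, 26 mm thick. Origin: half-way along it, at table height. Leave alone.
- wrench: Loose steel spanner lying flat on the table to the right, 170 mm long, 8 mm thick. Origin: half-way along it, underside. Leave alone.
- tape: Loose blue roll of tape lying flat on the table on the near left, 96 mm diameter, 19 mm high. Origin: centre of its underside. Leave alone.

How it is judged:
By the outcome, as a careful person would: the job done as asked, in the order asked, and still so for the second after the job is handed in, while the arm keeps its last pose, push and grip.
It also fails if it takes over 64 s, if anything falls off the work surface, if the arm or the gripper's body presses on something with over 40 N, if the wrist force passes 120 N, or if a joint passes its speed limit or range.

## Working session

There is one attempt and no reset: what is moved stays moved. The work goes in short steps, Python scripts to look and compute and a tool call to move; the robot and the scene stay as the last step left them, time stands still between calls to the robot, and variables do not carry over. Pictures are saved under pics/ and viewed, at most 10 in all, crops included, and the job is handed in when it is done.

Besides the shell and the picture viewer there is one more tool, called by a JSON object that holds its "api" and its "payload". drive_tool: Moves the arm, as the interface text tells. Its arguments: {"type":"object","properties":{"commands":{"type":"array"},"hand":{"type":"number"}},"required":["commands"]}

```bash
mkdir -p pics; ls; cat > h.py <<'E'
import numpy as np, cv2
from rig import *
def world(cam,uv,depth,st=None,win=2):
    c=calibration(cam);u,v=int(round(uv[0])),int(round(uv[1]))
    p=depth[max(0,v-win):v+win+1,max(0,u-win):u+win+1];p=p[p>0]
    if len(p)==0:return None
    d=np.median(p);X=np.linalg.inv(c["mtx"])@np.array([uv[0],uv[1],1])*d
    if "R" in c:return np.array(c["R"]).T@(X-np.array(c["t"]))
    X=(np.array(c["tool_from_camera"])@np.r_[X,1])[:3]
    return np.array(st["ee_rot"])@X+np.array(st["tool_pos"])
def save(n,p):cv2.imwrite(f"pics/{n}.png",cv2.cvtColor(p,cv2.COLOR_RGB2BGR))
E
python3 - <<'E'
from h import *
np.set_printoptions(precision=1,suppress=True)
s=observe();print(s["t"],s["tool_pos"],np.array(s["ee_rot"]).round(2).tolist(),s["finger_gap"])
for cam in("top","scene"):
    p,d=snapshot(cam);save(cam+"0",p)
    for th in("gain_grip","enable_top","estop_top","joystick_top","spacer","threadlock","console"):
        for r in spot_in(th,cam)[:1]:print(cam,th,round(r["score"],2),np.array(r["location"]),world(cam,r["location"],d))
E
```

```text
pics
0.0 [160.8 603.2 230.3] [[-0.97, 0.26, -0.0], [0.26, 0.97, -0.0], [0.0, -0.0, -1.0]] 1.0024934118600066
top enable_top 0.63 [377.3 226.1] [525.7 -89.3 108.6]
top estop_top 0.6 [415.6 221.7] [ 534.3 -187.6  124.6]
top joystick_top 0.46 [408.7 185.1] [ 620.2 -165.3  168.7]
top spacer 0.62 [355.  214.3] [558.4 -31.3 103. ]
top threadlock 0.55 [301.6 186.9] [628.3 109.7 118.7]
top console 0.93 [359.7 213.6] [561.4 -44.   97.9]
scene gain_grip 0.66 [329.1 258.8] [543.5  26.4 131.6]
scene enable_top 0.68 [277.2 274.9] [ 521.7 -102.4  107.5]
scene estop_top 0.56 [242.3 285.7] [ 537.6 -195.2  122.9]
scene joystick_top 0.6 [265.9 297.7] [ 633.8 -168.5  163.8]
scene threadlock 0.44 [376.5 282.8] [644.1 106.1 108.8]
scene console 0.62 [299.5 302.9] [619.  -83.8  95.7]
```

View pics/top0.png

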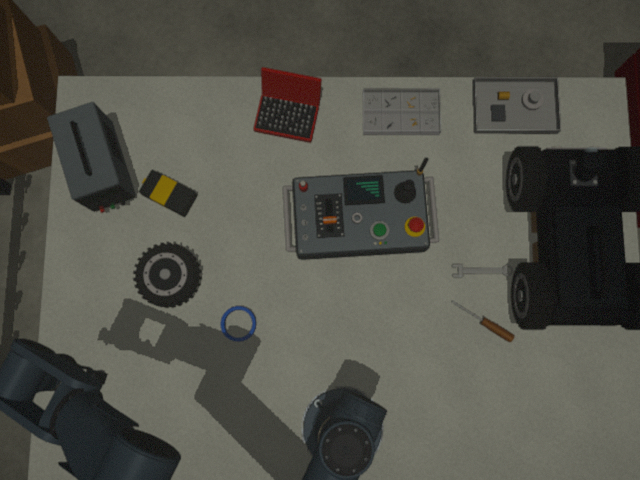

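View pics/scene0.png

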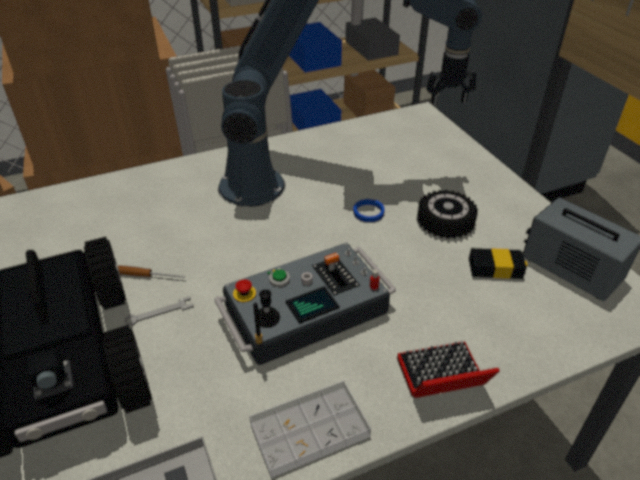

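The top picture shows the console at about (360,214), turned a few degrees. In it are the lever (329,220), enable (379,230), E-stop (415,226) and the ring between lever and button (356,217). The scene picture agrees. I'm moving above the lever with the fingers shut to look closer.

{"api": "drive_tool", "payload": {"commands": [{"travel":[25,-48,5],"twist":0.03},{"travel":[25,-48,5],"twist":0.03},{"travel":[25,-48,5],"twist":0.03},{"travel":[25,-48,5],"twist":0.03},{"travel":[25,-48,5],"twist":0.03},{"travel":[25,-48,5],"twist":0.03},{"travel":[25,-48,5],"twist":0.03},{"travel":[25,-48,5],"twist":0.03},{"travel":[25,-48,5],"twist":0.03},{"travel":[25,-48,5],"twist":0.03},{"travel":[25,-48,0],"twist":0.02},{"travel":[25,-48,0],"twist":0}], "hand": 0}}

```text
t: 2.3
tool_pos: [461.9, 26.1, 281.8]
ee_rot: [[-0.998, -0.059, 0.001], [-0.059, 0.998, 0.0], [-0.001, -0.0, -1.0]]
contact_force: [0.3, 0.8, 0.1]
finger_gap: -0.002
grip_force: 0.0
```

{"api": "drive_tool", "payload": {"commands": [{"travel":[0,0,0],"twist":0},{"travel":[0,0,0],"twist":0},{"travel":[0,0,0],"twist":0}]}}

```text
t: 2.68
tool_pos: [460.2, 29.0, 281.3]
ee_rot: [[-0.998, -0.061, -0.001], [-0.061, 0.998, 0.0], [0.001, 0.0, -1.0]]
contact_force: [0.3, 0.7, -0.0]
finger_gap: -0.003
grip_force: 0.0
```

```bash
python3 - <<'E'
from h import *
np.set_printoptions(precision=1,suppress=True)
s=observe();print(s["t"],s["tool_pos"],np.array(s["ee_rot"]).round(2).tolist(),s["finger_gap"],s["contact_force"])
print(calibration("wrist")["tool_from_camera"])
cam="wrist";p,d=snapshot(cam);save(cam+"1",p);np.save("d1.npy",d)
for th in("gain_grip","enable_top","estop_top","joystick_top","spacer","threadlock"):
    for r in spot_in(th,cam)[:1]:print(cam,th,round(r["score"],2),np.array(r["location"]),world(cam,r["location"],d,s))
E
```

```text
2.675 [460.2  29.  281.3] [[-1.0, -0.06, -0.0], [-0.06, 1.0, 0.0], [0.0, 0.0, -1.0]] -0.0025082032786044465 [ 0.3  0.7 -0. ]
[[  -0.    -1.    -0.3   66.1]
 [   1.    -0.     0.    -0.7]
 [  -0.    -0.3    1.  -142.1]
 [   0.     0.     0.     1. ]]
wrist enable_top 0.91 [187.6 265.4] [514.1 -96.8 105.9]
wrist estop_top 0.86 [ 87.6 279.3] [ 528.1 -187.6  121.8]
wrist joystick_top 0.87 [106.3 369.8] [ 610.6 -164.1  145.4]
wrist spacer 0.66 [248.1 300.8] [557.7 -39.1  88.9]
```

View pics/wrist1.png

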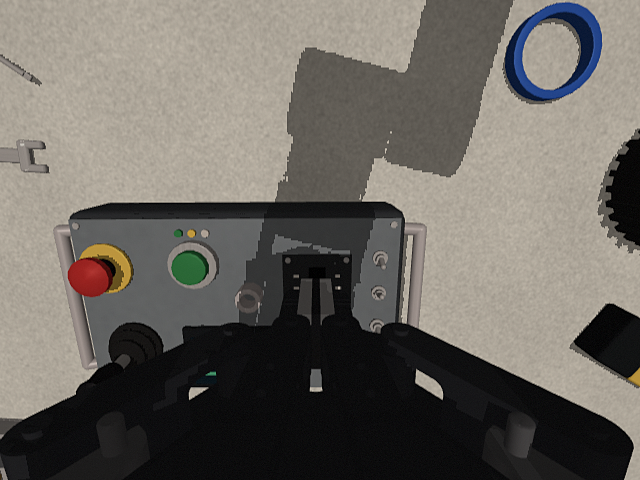

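The wrist picture shows the enable button (188,265), E-stop (88,279) and ring (248,300), but my fingers cover the lever grip. I'm moving forward so that it shows.

{"api": "drive_tool", "payload": {"commands": [{"travel":[25,-5,0],"twist":0},{"travel":[25,-5,0],"twist":0},{"travel":[25,-10,0],"twist":0},{"travel":[25,-10,0],"twist":0},{"travel":[0,0,0],"twist":0},{"travel":[0,0,0],"twist":0},{"travel":[0,0,0],"twist":0}]}}

```text
t: 3.9
tool_pos: [560.0, -1.6, 281.3]
ee_rot: [[-0.998, -0.06, -0.001], [-0.06, 0.998, 0.0], [0.001, 0.0, -1.0]]
contact_force: [-0.3, 0.1, 0.2]
finger_gap: -0.002
grip_force: 0.0
```

```bash
python3 - <<'E'
from h import *
np.set_printoptions(precision=1,suppress=True)
s=observe();print(s["t"],s["tool_pos"])
cam="wrist";p,d=snapshot(cam);save(cam+"2",p);np.savez("s2.npz",p=p,d=d,R=s["ee_rot"],t=s["tool_pos"])
for th in("gain_grip","enable_top","estop_top","joystick_top","spacer","threadlock"):
    for r in spot_in(th,cam)[:1]:print(cam,th,round(r["score"],2),np.array(r["location"]),world(cam,r["location"],d,s))
E
```

```text
3.9 [560.   -1.6 281.3]
wrist gain_grip 0.78 [357.5 204.6] [538.2  33.5 133.8]
wrist estop_top 0.9 [112. 176.] [ 527.3 -185.3  121.5]
wrist joystick_top 0.58 [125.  285.4] [ 612.5 -158.   164.4]
wrist spacer 0.95 [281.6 200.4] [545.7 -37.2  85.8]
wrist threadlock 0.78 [418.8 298. ] [628.6 103.8 121.7]
```

View pics/wrist2.png

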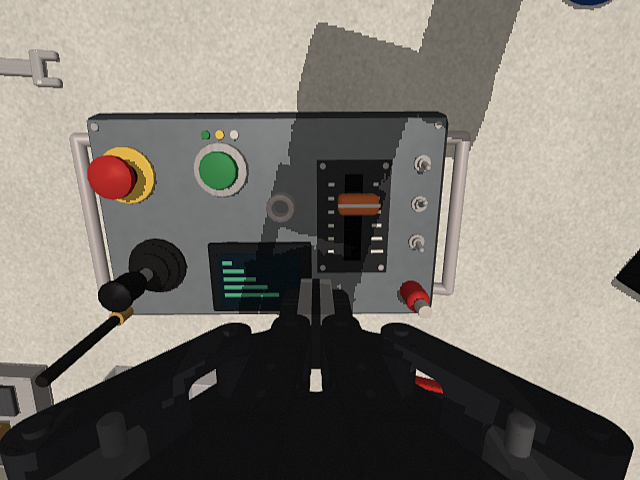

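The lever grip (358,204), enable (218,170), E-stop (112,176), ring (281,207) and red bottle (415,296) are all clear. Next I fit the console frame and work out which click the lever is in.

```bash
cat >> h.py <<'E'
def cloud(d,R,t):
    c=calibration("wrist");v,u=np.mgrid[:480,:640]
    X=np.stack([u,v,np.ones_like(u)],-1)@np.linalg.inv(c["mtx"]).T*d[...,None]
    T=np.array(c["tool_from_camera"]);X=X@T[:3,:3].T+T[:3,3]
    return X@np.array(R).T+np.array(t)
E
python3 - <<'E'
from h import *
np.set_printoptions(precision=1,suppress=True)
z=np.load("s2.npz");d=z["d"];W=cloud(d,z["R"],z["t"])
m=(d>0)&(abs(W[...,2]-85)<4);m[320:]=0
n,l,st,_=cv2.connectedComponentsWithStats(m.astype(np.uint8))
k=1+st[1:,4].argmax();P=W[l==k];print("panel z",np.median(P[:,2]),len(P))
r=cv2.minAreaRect(P[:,:2].astype(np.float32));print("rect",r)
a=np.deg2rad(r[2]);a=(a+np.pi/4)%(np.pi/2)-np.pi/4;print("yaw",np.rad2deg(a))
C=np.array(r[0]);A=np.array([[np.cos(a),-np.sin(a)],[np.sin(a),np.cos(a)]])
for nm,xy in dict(enable=(-55,-45),estop=(-50,-140),joy=(45,-122),off=(-40,85),third=(2,85)).items():print(nm,C+A@xy)
s=observe()
for th,(lo,hi) in dict(gain_grip=(131,138),enable_top=(103,112),estop_top=(112,126),spacer=(101,109)).items():
    for q in silhouettes(th,"wrist")[:1]:
        w=W[q["mask"]&(W[...,2]>lo)&(W[...,2]<hi)]
        if len(w):
            b=(w.max(0)+w.min(0))/2;print(th,round(q["score"],2),len(w),"mean",w.mean(0),"mid",b,"ext",np.ptp(w,0),"console",A.T@(b[:2]-C))
# green pixels
p=z["p"].astype(int);g=(p[...,1]>p[...,0]+40)&(p[...,1]>p[...,2]+30)&(W[...,2]>102)&(W[...,2]<112)
w=W[g];print("green",len(w),w.mean(0),np.ptp(w,0),A.T@(w.mean(0)[:2]-C))
E
```

```text
panel z 84.55217742045501 46206
rect ((569.421630859375, -47.82133483886719), (208.27352905273438, 347.89495849609375), 3.3972933292388916)
yaw 3.3972933292388907
enable [517.2 -96. ]
estop [ 527.8 -190.5]
joy [ 621.6 -166.9]
off [524.5  34.7]
third [566.4  37.1]
gain_grip 0.89 731 mean [538.   34.6 133.2] mid [538.4  35.  133.3] ext [18.4 37.   4.5] console [-26.1  84.5]
enable_top 0.74 1132 mean [517.3 -95.8 106.1] mid [517.7 -96.2 105.9] ext [34.4 34.3  5.6] console [-54.5 -45.2]
estop_top 0.75 1591 mean [ 528.2 -188.   119.4] mid [ 528.9 -190.2  117.9] ext [39.  38.9 11.7] console [ -48.9 -139.8]
spacer 0.71 431 mean [549.9 -37.  104. ] mid [550.2 -37.1 103.8] ext [26.8 27.4  5.5] console [-18.6  11.9]
green 1088 [517.7 -96.1 106.2] [34.4 33.9  6.2] [-54.5 -45.2]
```

The grip sits at console x = −26 mm, so the lever is in its first click and needs 28 mm more. I'm going down on its robot side.

{"api": "drive_tool", "payload": {"commands": [{"travel":[-20,12,0],"twist":0},{"travel":[-20,12,0],"twist":0},{"travel":[-22,11,0],"twist":0},{"travel":[0,0,-30],"twist":0},{"travel":[0,0,-30],"twist":0},{"travel":[0,0,-30],"twist":0},{"travel":[0,0,-30],"twist":0},{"travel":[0,0,-25],"twist":0},{"travel":[0,0,-24],"twist":0},{"travel":[0,0,0],"twist":0},{"travel":[0,0,0],"twist":0},{"travel":[0,0,0],"twist":0}]}}

```text
t: 5.95
tool_pos: [500.0, 32.7, 113.4]
ee_rot: [[-0.998, -0.059, 0.002], [-0.059, 0.998, -0.0], [-0.002, -0.001, -1.0]]
contact_force: [0.6, -0.7, 0.2]
finger_gap: -0.0
grip_force: 0.0
```

{"api": "drive_tool", "payload": {"commands": [{"travel":[4,0,0],"twist":0},{"travel":[4,0.5,0],"twist":0},{"travel":[3,0,0],"twist":0},{"travel":[0,0,0],"twist":0}]}}

```text
t: 6.45
tool_pos: [510.5, 33.3, 112.3]
ee_rot: [[-0.998, -0.059, 0.0], [-0.059, 0.998, -0.0], [-0.0, -0.0, -1.0]]
contact_force: [-0.2, -0.1, -0.2]
finger_gap: 0.003
grip_force: 0.0
```

{"api": "drive_tool", "payload": {"commands": [{"travel":[3,0.2,0],"twist":0},{"travel":[0,0,0],"twist":0}]}}

```text
t: 6.7
tool_pos: [513.4, 33.5, 112.3]
ee_rot: [[-0.998, -0.059, 0.0], [-0.059, 0.998, -0.0], [-0.0, -0.0, -1.0]]
contact_force: [-0.7, -0.8, -0.4]
finger_gap: 0.001
grip_force: 0.0
```

{"api": "drive_tool", "payload": {"commands": [{"travel":[3,0.2,0],"twist":0},{"travel":[0,0,0],"twist":0}]}}

```text
t: 6.95
tool_pos: [516.5, 33.7, 112.3]
ee_rot: [[-0.998, -0.059, 0.0], [-0.059, 0.998, -0.0], [-0.0, -0.0, -1.0]]
contact_force: [0.8, 0.2, -0.2]
finger_gap: -0.002
grip_force: 0.0
```

{"api": "drive_tool", "payload": {"commands": [{"travel":[3,0.2,0],"twist":0},{"travel":[0,0,0],"twist":0}]}}

```text
t: 7.2
tool_pos: [519.0, 34.0, 112.3]
ee_rot: [[-0.998, -0.059, -0.0], [-0.059, 0.998, 0.0], [0.0, 0.0, -1.0]]
contact_force: [-0.4, 0.1, 0.6]
finger_gap: 0.002
grip_force: 0.2
```

{"api": "drive_tool", "payload": {"commands": [{"travel":[2,0.1,0],"twist":0},{"travel":[0,0,0],"twist":0}]}}

```text
t: 7.45
tool_pos: [519.5, 34.1, 112.2]
ee_rot: [[-0.998, -0.059, -0.003], [-0.059, 0.998, 0.0], [0.003, 0.0, -1.0]]
contact_force: [-4.3, -1.4, 3.1]
finger_gap: -0.002
grip_force: 2.4
```

{"api": "drive_tool", "payload": {"commands": [{"travel":[2,0.1,0],"twist":0},{"travel":[0,0,0],"twist":0}]}}

```text
t: 7.7
tool_pos: [520.9, 34.2, 112.1]
ee_rot: [[-0.998, -0.06, -0.005], [-0.06, 0.998, 0.0], [0.005, 0.0, -1.0]]
contact_force: [-6.5, -1.3, 3.7]
finger_gap: 0.0
grip_force: 3.0
```

{"api": "drive_tool", "payload": {"commands": [{"travel":[2,0.1,0],"twist":0},{"travel":[0,0,0],"twist":0}]}}

```text
t: 7.95
tool_pos: [522.6, 34.4, 112.1]
ee_rot: [[-0.998, -0.06, -0.005], [-0.06, 0.998, 0.0], [0.005, 0.001, -1.0]]
contact_force: [-6.4, -1.3, 3.6]
finger_gap: -0.003
grip_force: 3.2
```

{"api": "drive_tool", "payload": {"commands": [{"travel":[2,0.1,0],"twist":0},{"travel":[0,0,0],"twist":0}]}}

```text
t: 8.2
tool_pos: [525.5, 34.6, 112.1]
ee_rot: [[-0.998, -0.059, -0.003], [-0.059, 0.998, 0.0], [0.003, 0.001, -1.0]]
contact_force: [-3.1, 0.2, 1.8]
finger_gap: -0.003
grip_force: 1.5
```

{"api": "drive_tool", "payload": {"commands": [{"travel":[2,0.1,0],"twist":0},{"travel":[0,0,0],"twist":0}]}}

```text
t: 8.45
tool_pos: [531.1, 34.3, 112.5]
ee_rot: [[-0.998, -0.059, 0.004], [-0.059, 0.998, -0.0], [-0.004, -0.001, -1.0]]
contact_force: [0.1, 0.2, -0.1]
finger_gap: 0.001
grip_force: 0.0
```

{"api": "drive_tool", "payload": {"commands": [{"travel":[3,0.2,0],"twist":0},{"travel":[0,0,0],"twist":0}]}}

```text
t: 8.7
tool_pos: [533.0, 34.6, 112.4]
ee_rot: [[-0.998, -0.059, 0.001], [-0.059, 0.998, -0.0], [-0.001, -0.0, -1.0]]
contact_force: [0.2, 0.3, 0.3]
finger_gap: -0.001
grip_force: 0.0
```

{"api": "drive_tool", "payload": {"commands": [{"travel":[2,0.1,0],"twist":0},{"travel":[0,0,0],"twist":0}]}}

```text
t: 8.95
tool_pos: [533.3, 34.7, 112.3]
ee_rot: [[-0.998, -0.059, -0.002], [-0.059, 0.998, -0.0], [0.002, 0.0, -1.0]]
contact_force: [-3.5, -1.3, 2.1]
finger_gap: 0.003
grip_force: 1.6
```

{"api": "drive_tool", "payload": {"commands": [{"travel":[2,0.1,0],"twist":0},{"travel":[0,0,0],"twist":0}]}}

```text
t: 9.2
tool_pos: [534.1, 34.9, 112.1]
ee_rot: [[-0.998, -0.06, -0.004], [-0.06, 0.998, 0.0], [0.004, 0.0, -1.0]]
contact_force: [-5.0, -1.4, 3.4]
finger_gap: -0.005
grip_force: 2.8
```

{"api": "drive_tool", "payload": {"commands": [{"travel":[2,0.1,0],"twist":0},{"travel":[0,0,0],"twist":0}]}}

```text
t: 9.45
tool_pos: [535.6, 35.0, 112.1]
ee_rot: [[-0.998, -0.06, -0.005], [-0.06, 0.998, 0.0], [0.005, 0.0, -1.0]]
contact_force: [-6.8, -1.1, 3.4]
finger_gap: 0.001
grip_force: 3.0
```

{"api": "drive_tool", "payload": {"commands": [{"travel":[2,0.1,0],"twist":0},{"travel":[0,0,0],"twist":0}]}}

```text
t: 9.7
tool_pos: [538.2, 35.2, 112.1]
ee_rot: [[-0.998, -0.059, -0.004], [-0.059, 0.998, 0.0], [0.004, 0.0, -1.0]]
contact_force: [-4.4, -1.3, 2.1]
finger_gap: -0.001
grip_force: 2.6
```

{"api": "drive_tool", "payload": {"commands": [{"travel":[1,0.1,0],"twist":0},{"travel":[0,0,0],"twist":0},{"travel":[0,0,0],"twist":0}]}}

```text
t: 10.07
tool_pos: [542.6, 35.1, 112.5]
ee_rot: [[-0.998, -0.059, 0.003], [-0.059, 0.998, -0.0], [-0.003, -0.0, -1.0]]
contact_force: [-0.4, 0.5, 0.4]
finger_gap: 0.0
grip_force: 0.0
```

The force dropped at x ≈ 542, so the lever has snapped into its third click. I'm backing off, rising and checking.

{"api": "drive_tool", "payload": {"commands": [{"travel":[-12,0,0],"twist":0},{"travel":[-12,0,0],"twist":0},{"travel":[0,0,30],"twist":0},{"travel":[0,0,35],"twist":0},{"travel":[0,0,35],"twist":0},{"travel":[0,0,35],"twist":0},{"travel":[0,0,35],"twist":0},{"travel":[20,-20,0],"twist":0},{"travel":[20,-20,0],"twist":0},{"travel":[0,0,0],"twist":0},{"travel":[0,0,0],"twist":0},{"travel":[0,0,0],"twist":0}]}}

```text
t: 11.58
tool_pos: [556.0, -4.1, 282.0]
ee_rot: [[-0.998, -0.06, -0.001], [-0.06, 0.998, 0.0], [0.001, 0.001, -1.0]]
contact_force: [0.3, -0.2, 0.4]
finger_gap: -0.0
grip_force: 0.0
```

```bash
python3 - <<'E'
from h import *
np.set_printoptions(precision=1,suppress=True)
s=observe();print(s["t"],s["tool_pos"])
p,d=snapshot("wrist");save("wrist3",p);W=cloud(d,s["ee_rot"],s["tool_pos"])
C=np.array([569.4,-47.8]);a=np.deg2rad(3.4);A=np.array([[np.cos(a),-np.sin(a)],[np.sin(a),np.cos(a)]])
for th,(lo,hi) in dict(gain_grip=(131,138),enable_top=(103,112),estop_top=(112,126),spacer=(101,109)).items():
    for q in silhouettes(th,"wrist")[:1]:
        w=W[q["mask"]&(W[...,2]>lo)&(W[...,2]<hi)]
        if len(w):
            b=(w.max(0)+w.min(0))/2;print(th,round(q["score"],2),len(w),"mid",b,"ext",np.ptp(w,0),"console",A.T@(b[:2]-C))
E
```

```text
11.575 [556.   -4.1 282. ]
gain_grip 0.87 674 mid [565.9  36.3 133.4] ext [18.6 36.1  4.7] console [ 1.5 84.2]
enable_top 0.81 1119 mid [517.9 -96.2 106.4] ext [34.5 34.6  6.7] console [-54.3 -45.2]
estop_top 0.73 1585 mid [ 529.1 -191.4  118.1] ext [39.  41.1 12. ] console [ -48.8 -141. ]
spacer 0.84 401 mid [549.8 -36.8 103.9] ext [26.6 26.3  5.7] console [-18.9  12.1]
```

View pics/wrist3.png

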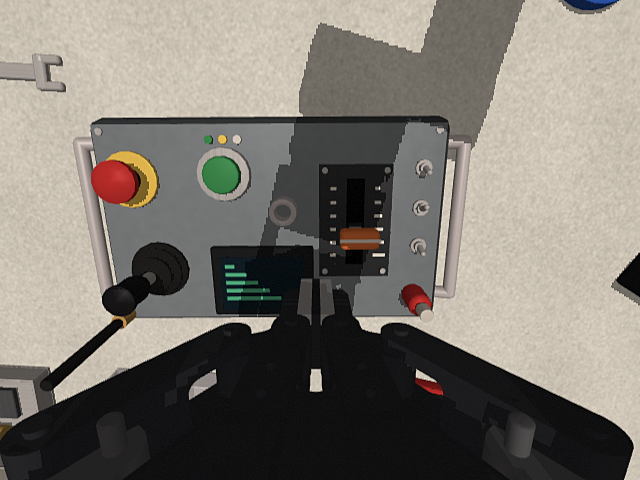

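The lever (360,238) is at console x ≈ 2 mm, which is the third click, and the ring (283,211) hasn't moved. Next I go over the enable button and down.

{"api": "drive_tool", "payload": {"commands": [{"travel":[-10,-23,0],"twist":0},{"travel":[-10,-23,0],"twist":0},{"travel":[-10,-23,0],"twist":0},{"travel":[-8,-23,0],"twist":0},{"travel":[0,0,-30],"twist":0},{"travel":[0,0,-35],"twist":0},{"travel":[0,0,-35],"twist":0},{"travel":[0,0,-35],"twist":0},{"travel":[0,0,-24],"twist":0},{"travel":[0,0,0],"twist":0},{"travel":[0,0,0],"twist":0},{"travel":[0,0,0],"twist":0}]}}

```text
t: 13.32
tool_pos: [520.1, -97.2, 124.6]
ee_rot: [[-0.998, -0.059, 0.003], [-0.059, 0.998, -0.001], [-0.003, -0.001, -1.0]]
contact_force: [-0.2, 0.4, 0.3]
finger_gap: -0.001
grip_force: 0.0
```

{"api": "drive_tool", "payload": {"commands": [{"travel":[0,0,-4],"twist":0},{"travel":[0,0,-4],"twist":0},{"travel":[0,0,-4],"twist":0},{"travel":[0,0,0],"twist":0},{"travel":[0,0,0],"twist":0}]}}

```text
t: 13.95
tool_pos: [519.1, -96.8, 111.2]
ee_rot: [[-0.998, -0.059, -0.0], [-0.059, 0.998, 0.0], [0.0, 0.0, -1.0]]
contact_force: [-0.2, 0.2, 0.3]
finger_gap: -0.001
grip_force: 0.0
```

{"api": "drive_tool", "payload": {"commands": [{"travel":[-1,0.5,-3],"twist":0},{"travel":[0,0,-2],"twist":0},{"travel":[0,0,0],"twist":0},{"travel":[0,0,0],"twist":0}]}}

```text
t: 14.45
tool_pos: [517.9, -96.2, 106.4]
ee_rot: [[-0.998, -0.059, -0.0], [-0.059, 0.998, 0.0], [0.0, 0.0, -1.0]]
contact_force: [-0.7, 0.3, 2.4]
finger_gap: 0.005
grip_force: 1.0
```

{"api": "drive_tool", "payload": {"commands": [{"travel":[0,0,-2],"twist":0},{"travel":[0,0,-2],"twist":0},{"travel":[0,0,0],"twist":0},{"travel":[0,0,0],"twist":0}]}}

```text
t: 14.95
tool_pos: [518.0, -96.3, 102.4]
ee_rot: [[-0.998, -0.059, -0.0], [-0.059, 0.998, 0.0], [0.0, 0.0, -1.0]]
contact_force: [-2.0, 0.2, 5.3]
finger_gap: 0.003
grip_force: 2.4
```

{"api": "drive_tool", "payload": {"commands": [{"travel":[0,0,-2],"twist":0},{"travel":[0,0,0],"twist":0},{"travel":[0,0,0],"twist":0}]}}

```text
t: 15.32
tool_pos: [518.0, -96.3, 101.0]
ee_rot: [[-0.998, -0.059, -0.0], [-0.059, 0.998, -0.0], [0.0, -0.0, -1.0]]
contact_force: [-2.9, 0.5, 9.2]
finger_gap: -0.001
grip_force: 4.8
```

{"api": "drive_tool", "payload": {"commands": [{"travel":[0,0,-0.7],"twist":0},{"travel":[0,0,0],"twist":0},{"travel":[0,0,0],"twist":0},{"travel":[0,0,0],"twist":0}]}}

```text
t: 15.82
tool_pos: [518.0, -96.3, 100.9]
ee_rot: [[-0.998, -0.059, 0.0], [-0.059, 0.998, -0.0], [-0.0, -0.0, -1.0]]
contact_force: [-3.7, 0.8, 14.3]
finger_gap: -0.004
grip_force: 7.1
```

```bash
python3 - <<'E'
from h import *
np.set_printoptions(precision=1,suppress=True)
C=np.array([569.4,-47.8]);a=np.deg2rad(3.4);A=np.array([[np.cos(a),-np.sin(a)],[np.sin(a),np.cos(a)]])
s=observe();p,d=snapshot("wrist");W=cloud(d,s["ee_rot"],s["tool_pos"])
save("wrist4",p)
s=observe();print(s["t"],s["tool_pos"],s["contact_force"])
E
```

```text
15.875 [518.1 -96.3 101. ] [-4.4  1.8 14.6]
```

View pics/wrist4.png

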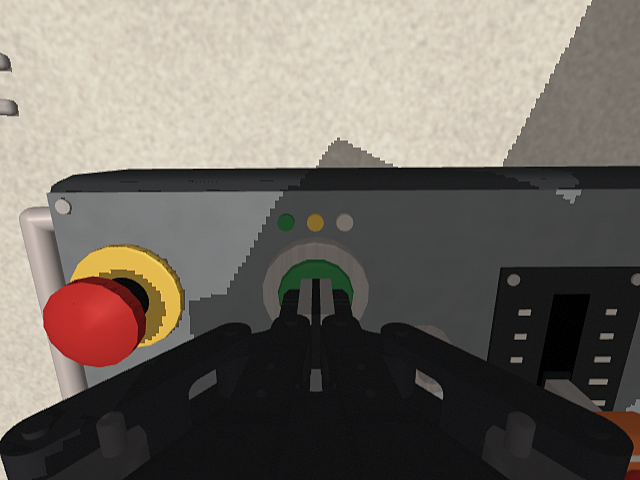

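The fingertips rest on the sunken green button (316,285). It has bottomed, with the force rising to 14 N and no further travel. The lever (570,400) and E-stop (95,320) are undisturbed, so I'm handing in.

```bash
python3 -c "
from rig import hand_in
print(hand_in())"
```

```text
the job is handed in; nothing more can be done
None
```

The gain lever is in its third click, the enable button was then pressed and is held fully down at about 14 N, and the job was handed in at about 16 s with nothing else disturbed in the camera checks.

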